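# Find the rocking rack foot plate and reject it

## Task

One of the two rack foot plates on the granite is bowed: press their corners gently, one at a time, to feel which plate rocks. Then rock that one back and forth, pressing one loose corner, then the opposite one, then the first again, each firmly enough (about 8 N) to bring it down to its stop and held there for half a second, but never above 20 N. Set the rocking plate down gently in the red reject tray, upright and near its middle, and leave the sound plate on the granite where it is and everything else undisturbed.

Things in the scene. Friction and masses are not known exactly. Their poses are not given: they have to be found in the camera images.
- granite: Dark granite inspection plate, fixed, 280 (x) x 380 (y) mm, its flat top 50 mm above the table; origin at the centre of its underside. It floats on rubber mounts: pressed, it sinks level, about 1 mm per 10 N. Two opposite corners of the bowed plate hang 3.5 mm clear; 2 to 4 N on one tips the plate about 3 mm at the press point, to a stop; let go, it drops back level. All other corners of both plates are firm.
- granite_top (a point): Centre of the flat top face of the granite, z up; sinks with it.
- tray: Red plastic reject tray, fixed, empty, 200 x 200 mm outside, walls 5 mm thick and 45 mm high, floor 5 mm thick; origin at the centre of its underside.
- foot_a: Loose steel rack foot plate with a blue post socket, on the granite: plate 110 x 110 mm, top face 11 mm above what it stands on, low bosses and ribs underneath; in its middle a blue tube 45 (plate's x) x 35 mm (y), top 56 mm above what it stands on. About 0.6 kg. The two plates look alike and both stand level; either may be the bowed one. Origin at the centre of its underside, z up.
- foot_a_post (a point): Centre of the blue tube of foot_a, half-way up it, 33.5 mm above what the plate stands on; the place to grasp it. Axes as the plate's: tube 45 mm wide along x, 35 mm along y.
- foot_a_c1 (a point): Press point on the top face of foot_a at its +x +y corner, 12 mm in from both edges (43 mm from the middle along x and y); c1 and c3 are opposite, c2 and c4 are opposite.
- foot_a_c2 (a point): Press point on the top face of foot_a at its -x +y corner, 12 mm in from both edges (43 mm from the middle along x and y); c1 and c3 are opposite, c2 and c4 are opposite.
- foot_a_c3 (a point): Press point on the top face of foot_a at its -x -y corner, 12 mm in from both edges (43 mm from the middle along x and y); c1 and c3 are opposite, c2 and c4 are opposite.
- foot_a_c4 (a point): Press point on the top face of foot_a at its +x -y corner, 12 mm in from both edges (43 mm from the middle along x and y); c1 and c3 are opposite, c2 and c4 are opposite.
- foot_b: Loose steel rack foot plate with a blue post socket, on the granite: plate 110 x 110 mm, top face 11 mm above what it stands on, low bosses and ribs underneath; in its middle a blue tube 45 (plate's x) x 35 mm (y), top 56 mm above what it stands on. About 0.6 kg. The two plates look alike and both stand level; either may be the bowed one. Origin at the centre of its underside, z up.
- foot_b_post (a point): Centre of the blue tube of foot_b, half-way up it, 33.5 mm above what the plate stands on; the place to grasp it. Axes as the plate's: tube 45 mm wide along x, 35 mm along y.
- foot_b_c1 (a point): Press point on the top face of foot_b at its +x +y corner, 12 mm in from both edges (43 mm from the middle along x and y); c1 and c3 are opposite, c2 and c4 are opposite.
- foot_b_c2 (a point): Press point on the top face of foot_b at its -x +y corner, 12 mm in from both edges (43 mm from the middle along x and y); c1 and c3 are opposite, c2 and c4 are opposite.
- foot_b_c3 (a point): Press point on the top face of foot_b at its -x -y corner, 12 mm in from both edges (43 mm from the middle along x and y); c1 and c3 are opposite, c2 and c4 are opposite.
- foot_b_c4 (a point): Press point on the top face of foot_b at its +x -y corner, 12 mm in from both edges (43 mm from the middle along x and y); c1 and c3 are opposite, c2 and c4 are opposite.
- feeler_case: black feeler-gauge case, 80 mm, near the far edge of the granite, loose, a bystander.
- square: small steel try square, 95 mm, near the far edge of the granite, loose, a bystander.
- scanner: grey hand scanner, 150 mm, loose, a bystander.
- tape: roll of tape, 100 mm across, loose, a bystander.
- bolt_jar: jar with a yellow cap, 90 mm tall, loose, a bystander.
- wrench: steel wrench, loose, a bystander.
There are look-alikes about, which are no part of the job. Leave any black or pink look-alike of the foot_b alone.

How it is judged:
By the outcome, as a careful person would: the job done as asked, in the order asked, and still so for the second after the job is handed in, with the robot touching nothing.
It also fails if it takes over 72 s, if anything falls off the work surface, if the arm or the gripper's body presses on something with over 40 N, if the wrist force passes 120 N, or if a joint passes its speed limit or range.

## Robot

A 6-joint arm with a two-finger parallel gripper is mounted at the origin on the work surface. World frame = base frame: x ahead of the robot, y to its left, z up, the work surface at z = 0. Lengths are in mm, angles in rad, forces in N, time in s.
With the tool pointing down it reaches from about 350 to 975 mm from the base axis. Payload 7.1 kg.
Tool frame: the origin (TCP) lies at the very end of the fingers, on their centre line; the grasp point (between the pads) lies 19 mm behind it; z points along the fingers, x is the direction in which the jaws open and shut, and the axes are right-handed (so a half turn about z gives the same grasp; the last joint's range is limited). The gripper opens to 88 mm and grips with 3 to 60 N. Pads are 20 mm wide; open, the fingers measure 115 mm over their backs; the gripper's body (75 mm by 178 mm) begins 61 mm behind the grasp point.
Start: joints at [1.093, 0.423, 1.63, -0, 1.089, -0.019], TCP at [276.763, 560.363, 222.675] pointing down, gripper open.
Joint ranges: [-3, 3], [-0.9, 2.11], [0.09, 2.58], [-1.31, 4.45], [0.11, 2.69], [-2.54, 2.54]. Speed limits (rad/s): [2.39, 2.39, 3.01, 3.14, 3.14, 3.14].

## Interface

Orientations are given as a rotation vector (axis times angle).
In Python, from workcell import * gives the robot as it stands.
- The arm moves only by the tool arm_command, never from a script. Its argument "increments" is a list of rows, each a list of 2 entries, a list of its own where there are three numbers: the shift along the tool's x, y, z in cm, then the turn about the tool's z in degrees. In form: [[[dx, dy, dz], turn], ...]. A call has 1 to 20 rows; each row shifts and turns the pose as measured when the row begins, along the tool's axes as they then stand; what a row does not reach is not made up. A row lasts 1/10 s, in which the tool goes at most 50 mm and 8.59 degrees, less where a joint would pass 70% of its speed; a pose out of reach is approached as far as the arm can. A call is refused whole if a number of a shift passes 5 or a number of a turn 8.59, either way. A call with a gripper value outside its range is refused whole. "gripper" is the opening, from 0 (shut) to 1 (fully open), set as the call begins (left out, the last holds). The fingers move at their own pace and stop on an object; the grip force is fixed at half the most. Time passes only in rows, so rows that do not move let the fingers close. It gives the time, the measured TCP pose, the force and the opening at its end, in the units of the state.
- get_obs(): the state, without advancing time (a new reading comes with each control period).
- get_image(name): name is "side" or "top" or "wrist"; returns the picture (384x512x3 uint8, red, green, blue); there is no depth.
- camera_params(name): a dict with "K" (3x3 intrinsics, pixels), "rvec" (rotation vector, rad) and "tvec" (3), from world to camera coordinates, as OpenCV has them; the wrist camera has in their place "T_tool_cam" (4x4, takes a point from camera to tool coordinates, whose origin is the TCP and whose axes are the tool frame's). Camera axes: x right, y down, z forward; pixel columns grow to the right and rows downward; lengths in mm; the calibration is good to about 2 mm. A picture is of the moment at which its call begins: read the wrist's pose just before it. camera_params takes no time and is no camera call.
- close_job(): hands the job in, once; it reports no verdict.
The state is a dict: "t": time; "qpos": joint angles; "qvel": joint speeds; "joint_torque": joint torques, N m; "ee_pos": TCP position; "orientation": TCP orientation; "ft_force": force on the tool from outside, world axes, zero at the start; "moment": the same for the moment, N m; "width": finger opening in mm.
Only numpy, scipy, OpenCV 4.12 (cv2) and the standard library are available. Lean on these libraries where they do the work, as an engineer would, in place of code of your own. Each camera call takes 0.05 s, during which the arm holds its last target.

## Working session

There is one attempt and no reset: what is moved stays moved. The work goes in short steps, Python scripts to look and compute and a tool call to move; the robot and the scene stay as the last step left them, time stands still between calls to the robot, and variables do not carry over. Pictures are saved under pics/ and viewed, and the job is handed in when it is done.

Besides the shell and the picture viewer there is one more tool, called after "Request:" as name([rows], argument=value, ...), one row to a line, values as JSON. arm_command: Moves the arm, as the interface text tells. Its arguments: {"type":"object","properties":{"increments":{"type":"array","items":{"type":"array"}},"gripper":{"type":"number"}},"required":["increments"]}

```bash
ls; mkdir -p pics; python3 - <<'E'
from workcell import *
import cv2
for n in ["side","top","wrist"]:
    im=get_image(n); cv2.imwrite(f"pics/{n}0.png",im[:,:,::-1])
    print(n,camera_params(n))
print(get_obs())
E
```

```text
pics
side {'K': array([[386.70647277,   0.        , 259.44879961],
       [  0.        , 386.70647277, 196.67140521],
       [  0.        ,   0.        ,   1.        ]]), 'rvec': array([ 2.36045161, -0.40755113,  0.15087049]), 'tvec': array([-514.66691688,  190.48329413, 1080.79578646])}
top {'K': array([[415.70465199,   0.        , 254.62509701],
       [  0.        , 415.70465199, 196.69660273],
       [  0.        ,   0.        ,   1.        ]]), 'rvec': array([ 2.16797211, -2.14641353,  0.12789519]), 'tvec': array([  -7.16683882,  548.12179261, 1207.03169325])}
wrist {'K': array([[302.64541401,   0.        , 259.51969607],
       [  0.        , 302.64541401, 196.24517999],
       [  0.        ,   0.        ,   1.        ]]), 'T_tool_cam': array([[ 9.99999276e-01,  6.05786287e-04, -1.03929316e-03,
         3.13963551e-01],
       [-3.22814216e-04,  9.67395749e-01,  2.53269344e-01,
        -6.90592561e+01],
       [ 1.15883488e-03, -2.53268825e-01,  9.67395245e-01,
        -1.61706397e+02],
       [ 0.00000000e+00,  0.00000000e+00,  0.00000000e+00,
         1.00000000e+00]])}
{'t': 0.15, 'qpos': array([ 1.09300473e+00,  4.23664224e-01,  1.63047837e+00,  7.17551785e-06,
        1.08862167e+00, -1.89826345e-02]), 'qvel': array([ 0.00056118, -0.00153678, -0.00322937, -0.00058655,  0.00092607,
        0.00050673]), 'joint_torque': array([-2.28034369e-04, -5.44985247e+01, -2.73919451e+01,  6.43185130e-02,
        2.04311020e-02, -5.24550728e-05]), 'ee_pos': array([276.57145425, 560.00463721, 222.09512901]), 'orientation': array([ 2.66789266e+00,  1.65777544e+00, -1.58611628e-03]), 'ft_force': array([ 0.04736776, -0.20803533,  0.06024175]), 'moment': array([ 0.01418157,  0.00339441, -0.02336978]), 'width': 87.53145966573291}
```

View pics/top0.png

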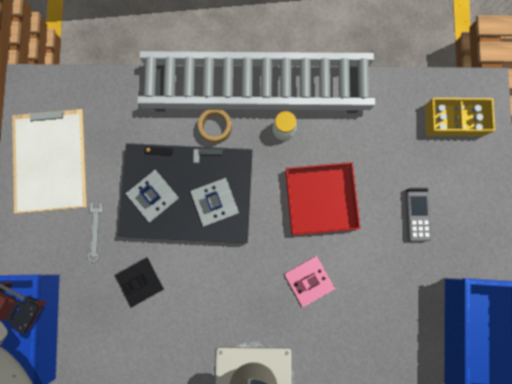

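View pics/side0.png

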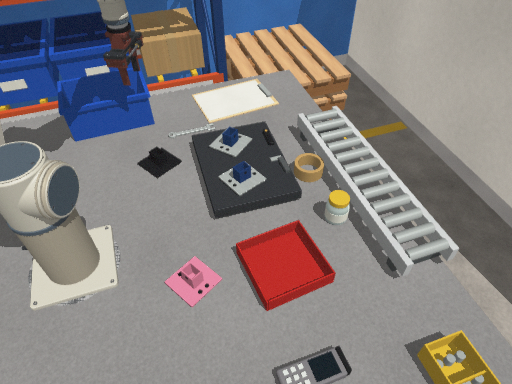

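View pics/wrist0.png

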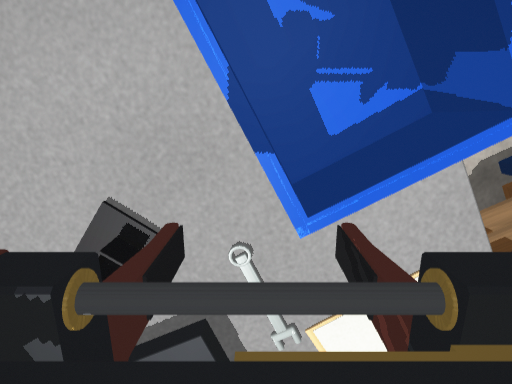

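The top view shows the two feet at about (151,195) and (215,202) px on the granite, and the red tray at (322,199). The pink and black look-alikes are off the granite.

```bash
cat > h.py <<'E'
import numpy as np,cv2
from workcell import *
from scipy.spatial.transform import Rotation as R
def cam(name,obs=None):
    p=camera_params(name)
    if name=="wrist":
        T=np.eye(4);T[:3,:3]=R.from_rotvec(obs["orientation"]).as_matrix();T[:3,3]=obs["ee_pos"]
        return p["K"],T@p["T_tool_cam"]
    r=cv2.Rodrigues(p["rvec"])[0];T=np.eye(4);T[:3,:3]=r.T;T[:3,3]=-r.T@p["tvec"]
    return p["K"],T
def cast(KT,uv,z):
    K,T=KT;uv=np.atleast_2d(np.asarray(uv,float))
    d=(np.linalg.inv(K)@np.c_[uv,np.ones(len(uv))].T).T@T[:3,:3].T
    o=T[:3,3]
    return o+d*((z-o[2])/d[:,2])[:,None]
def proj(KT,P):
    K,T=KT;P=np.atleast_2d(P);c=(P-T[:3,3])@T[:3,:3];q=c@K.T
    return q[:,:2]/q[:,2:]
def rects(mask,KT,z,amin):
    out=[]
    cs,_=cv2.findContours(mask.astype(np.uint8),cv2.RETR_EXTERNAL,cv2.CHAIN_APPROX_NONE)
    for c in cs:
        if cv2.contourArea(c)<amin: continue
        P=cast(KT,c[:,0,:],z)[:,:2].astype(np.float32)
        out.append((c[:,0].mean(0).round(),cv2.minAreaRect(P)))
    return out
E
python3 - <<'E'
from h import *
im=cv2.imread("pics/top0.png");hsv=cv2.cvtColor(im,cv2.COLOR_BGR2HSV)
KT=cam("top")
h,s,v=cv2.split(hsv)
roi=np.zeros_like(h);roi[165:232,122:248]=1
m=((v>140)&(s<60)&(roi>0)).astype(np.uint8)
m=cv2.morphologyEx(m,cv2.MORPH_CLOSE,np.ones((3,3)))
print("feet",rects(m,KT,61,300))
mb=((h>100)&(h<130)&(s>90)&(roi>0))
print("tube",rects(mb,KT,106,20),rects(mb,KT,85,20))
mr=(((h<8)|(h>172))&(s>150))
print("tray",rects(mr,KT,45,800))
mg=((v<70)&(s<80));mg[:140]=0;mg[250:]=0;mg[:,:110]=0;mg[:,260:]=0
print("granite",rects(mg,KT,50,2000))
big=cv2.resize(im[130:250,100:370],None,fx=2.9,fy=2.9,interpolation=cv2.INTER_CUBIC);cv2.imwrite("pics/top0z.png",big)
E
```

```text
feet [(array([214., 202.]), ((529.7197875976562, 116.1932373046875), (107.87594604492188, 108.08533477783203), 21.328155517578125)), (array([151., 196.]), ((546.27490234375, 298.62567138671875), (108.11317443847656, 108.17961883544922), 40.73420333862305))]
tube [(array([149., 194.]), ((543.715576171875, 295.48834228515625), (51.47179412841797, 35.257205963134766), 41.42868423461914))] [(array([149., 194.]), ((546.3607788085938, 300.958740234375), (52.404747009277344, 35.896297454833984), 41.428592681884766))]
tray [(array([322., 199.]), ((543.9208984375, -200.26748657226562), (197.7623748779297, 198.99853515625), 5.599198341369629))]
granite [(array([185., 193.]), ((554.1976928710938, 205.1704559326172), (377.9249572753906, 279.85174560546875), 87.64004516601562))]
```

View pics/top0z.png

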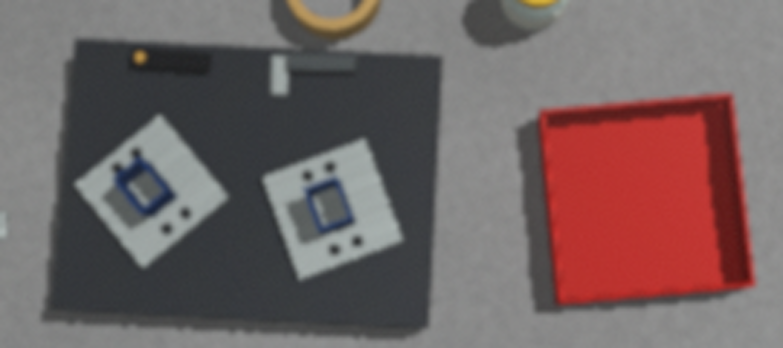

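Request:
arm_command([
  [[0,0,0],7.7],
  [[0,0,0],7.7],
  [[0,0,0],7.7],
  [[0.4,4.8,0],0],
  [[0.4,4.8,0],0],
  [[0.4,4.8,0],0],
  [[0.4,4.8,0],0],
  [[0.4,4.8,0],0],
  [[0.4,4.8,0],0],
  [[0.4,4.8,0],0],
  [[0.4,4.8,0],0],
  [[0.4,4.8,0],0],
], gripper=0)

```text
t: 1.35
ee_pos: [585.7, 243.6, 219.1]
orientation: [2.949, 1.079, -0.007]
ft_force: [1.1, 0.4, -0.6]
width: 0.4
```

```bash
python3 - <<'E'
from h import *
o=get_obs();im=get_image("wrist")[:,:,::-1];cv2.imwrite("pics/w1.png",im)
print(o["ee_pos"],o["ft_force"],np.abs(o["qvel"]).max());o2=get_obs();print(o2["ee_pos"],o2["ft_force"])
E
```

```text
[585.67939135 243.58427778 219.09869097] [ 1.05687152  0.35262655 -0.59338692] 0.7416826359564407
[590.61531879 238.5745177  219.24840085] [ 2.58579001 -2.614454    0.52771731]
```

View pics/w1.png

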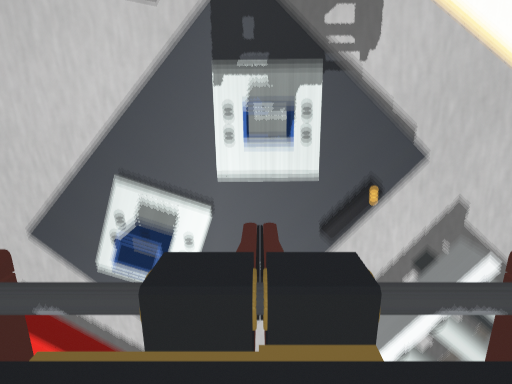

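Motion blur: the left foot is at about (267,120) px and the right one at (155,230). I'm retaking it now that the arm is at rest.

```bash
python3 - <<'E'
from h import *
get_image("wrist")
o=get_obs();im=get_image("wrist")[:,:,::-1].copy();cv2.imwrite("pics/w2.png",im)
print(o["ee_pos"],o["orientation"],o["ft_force"],np.abs(o["qvel"]).max(),o["t"])
KT=cam("wrist",o)
hsv=cv2.cvtColor(im,cv2.COLOR_BGR2HSV);h,s,v=cv2.split(hsv)
# predicted outline from top estimates
for c,a in (((546.3,298.6),40.7),((529.7,116.2),21.3)):
    Rz=R.from_euler('z',a,degrees=True).as_matrix()[:2,:2]
    P=np.array([[55,55],[-55,55],[-55,-55],[55,-55]])@Rz.T+c
    print(proj(KT,np.c_[P,[61]*4]).round())
cv2.imwrite("pics/w2.png",im)
E
```

```text
[588.22183741 241.05267227 219.01343407] [ 2.95066624  1.07058043 -0.00507444] [0.14740726 0.49577068 0.19787733] 0.07663248502068344 1.45
[[321.  55.]
 [208.  57.]
 [214. 169.]
 [317. 167.]]
[[210. 204.]
 [111. 172.]
 [ 93. 261.]
 [184. 288.]]
```

View pics/w2.png

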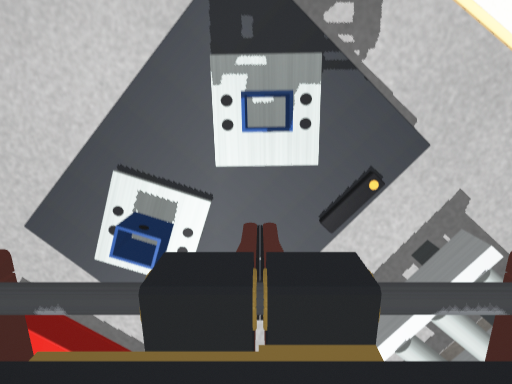

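The picture is sharp. The left plate's corners are at about (322,52), (210,53), (216,166) and (318,165), and the right plate shows (115,169), (212,200) and (95,259). These sit within 3 px of the top-view prediction.

```bash
python3 - <<'E'
from h import *
o=dict(ee_pos=np.array([588.22183741,241.05267227,219.01343407]),orientation=np.array([2.95066624,1.07058043,-0.00507444]))
KT=cam("wrist",o)
im=cv2.imread("pics/w2.png");h,s,v=cv2.split(cv2.cvtColor(im,cv2.COLOR_BGR2HSV))
m=((v>100)&(s<40)).astype(np.uint8);m[:, :205]=0;m[:,330:]=0;m[:51]=0;m[180:]=0
m=cv2.morphologyEx(m,cv2.MORPH_OPEN,np.ones((3,3)))
print(rects(m,KT,61,3000))
def corners(q,name):
    P=cast(KT,q,61)[:,:2];print(name,P.round(1).tolist());return P
P=corners([(322,52),(210,53),(216,166),(318,165)],"L");print(P.mean(0))
e=P[0]-P[1];print(np.degrees(np.arctan2(e[1],e[0])),np.linalg.norm(e))
mb=((h>100)&(h<130)&(s>90)).astype(np.uint8)
ml=mb.copy();ml[:,:230]=0;ml[:,300:]=0;ml[:85]=0;ml[140:]=0
print(rects(ml,KT,106,300))
Q=corners([(115,169),(212,200),(95,259)],"Rt");print((Q[1]+Q[2])/2,np.degrees(np.arctan2(*(Q[1]-Q[0])[::-1])),np.linalg.norm(Q[1]-Q[0]),np.linalg.norm(Q[2]-Q[0]))
E
```

```text
[(array([261., 116.]), ((545.922607421875, 292.46832275390625), (120.91558837890625, 124.45838928222656), 40.3537712097168))]
L [[550.9, 379.0], [468.0, 308.7], [540.4, 224.9], [622.8, 295.4]]
[545.53124656 301.99111229]
40.3158750222806 108.68374313599749
[(array([267., 111.]), ((545.2058715820312, 301.4284973144531), (44.33556365966797, 34.0467529296875), 41.40007781982422))]
Rt [[459.5, 152.9], [560.0, 192.4], [499.4, 48.9]]
[529.71707153 120.64388803] 21.41652227450856 108.0402417830777 111.4366716752288
```

Request:
arm_command([
  [[2.5,-1.5,2],0],
  [[2.4,-1.5,4],0],
  [[0,0,4.5],0],
  [[0,0,3.7],0],
  [[0,0,0],0],
  [[0,0,0],0],
])

```text
t: 2.1
ee_pos: [601.0, 304.6, 74.1]
orientation: [-2.951, -1.077, 0.005]
ft_force: [0.2, 0.7, 0.1]
width: 0.1
```

```bash
python3 - <<'E'
from h import *
o=get_obs();print(o["t"],o["ee_pos"],o["orientation"],o["ft_force"],abs(o["qvel"]).max())
E
```

```text
2.1 [600.96698925 304.6031825   74.10561917] [-2.9510542  -1.07667134  0.00501454] [0.22990086 0.68913146 0.07603977] 0.024907033124279707
```

Request:
arm_command([
  [[-0.1,1.0,0.6],0],
  [[0,0,0],0],
  [[0,0,0.4],0],
  [[0,0,0],0],
])

```text
t: 2.5
ee_pos: [609.6, 297.4, 70.1]
orientation: [-2.95, -1.077, -0.008]
ft_force: [-1.4, -0.3, 0.1]
width: -0.0
```

Request:
arm_command([
  [[0,0,0.4],0],
  [[0,0,0.1],0],
])

```text
t: 2.7
ee_pos: [610.6, 297.5, 66.4]
orientation: [-2.95, -1.076, -0.012]
ft_force: [-0.3, 0.1, 0.2]
width: 0.5
```

Request:
arm_command([
  [[0,0,0.1],0],
  [[0,0,0.1],0],
])

```text
t: 2.9
ee_pos: [610.7, 297.6, 64.5]
orientation: [-2.95, -1.076, -0.013]
ft_force: [-0.3, 0.1, -0.5]
width: 0.8
```

Request:
arm_command([
  [[-0.4,-0.1,0.1],0],
  [[0,0,0.1],0],
])

```text
t: 3.1
ee_pos: [606.6, 295.6, 62.0]
orientation: [-2.95, -1.076, -0.012]
ft_force: [0.6, -0.0, -0.5]
width: 0.6
```

Request:
arm_command([
  [[0,0,0.1],0],
])

```text
t: 3.2
ee_pos: [606.7, 295.7, 61.0]
orientation: [-2.95, -1.076, -0.013]
ft_force: [1.3, 1.0, 2.3]
width: 0.4
```

Contact at about z=61. Small steps from here.

Request:
arm_command([
  [[0,0,0.05],0],
])

```text
t: 3.3
ee_pos: [606.8, 295.7, 60.7]
orientation: [-2.95, -1.076, -0.013]
ft_force: [-0.5, -1.0, 2.3]
width: 0.4
```

Request:
arm_command([
  [[0,0,0.05],0],
])

```text
t: 3.4
ee_pos: [606.9, 295.7, 60.4]
orientation: [-2.95, -1.076, -0.013]
ft_force: [-0.2, -0.1, 3.7]
width: 0.1
```

Request:
arm_command([
  [[0,0,0.06],0],
])

```text
t: 3.5
ee_pos: [607.0, 295.7, 59.9]
orientation: [-2.95, -1.076, -0.014]
ft_force: [-0.9, -0.7, 2.7]
width: 0.4
```

Request:
arm_command([
  [[0,0,0.06],0],
])

```text
t: 3.6
ee_pos: [607.1, 295.7, 59.4]
orientation: [-2.95, -1.076, -0.014]
ft_force: [-0.0, -0.4, 2.6]
width: 0.6
```

Request:
arm_command([
  [[0,0,0.06],0],
  [[0,0,0.06],0],
])

```text
t: 3.8
ee_pos: [607.4, 295.7, 58.4]
orientation: [-2.95, -1.076, -0.015]
ft_force: [0.5, -1.5, 5.1]
width: 0.8
```

Request:
arm_command([
  [[0,0,0.06],0],
])

```text
t: 3.9
ee_pos: [607.4, 295.7, 58.0]
orientation: [-2.95, -1.076, -0.014]
ft_force: [-1.6, -0.7, 5.7]
width: 0.4
```

Corner c4 gives way by 3 mm at under 6 N, so it looks loose. I'll back off gently and compare with its neighbour c3, then the other plate.

Request:
arm_command([
  [[0,0,-0.15],0],
  [[0,0,-0.2],0],
  [[0,0,-0.4],0],
  [[0,0,-0.8],0],
  [[0,0,-0.4],0],
])

```text
t: 4.4
ee_pos: [606.2, 295.6, 77.4]
orientation: [-2.95, -1.076, -0.011]
ft_force: [0.1, -0.2, 0.4]
width: 0.4
```

```bash
cat >> h.py <<'E'
def go(x,y,z=None,ang=None):
    o=get_obs();M=R.from_rotvec(o["orientation"]).as_matrix();p=o["ee_pos"]
    d=np.array([x,y,p[2] if z is None else z])-p
    a=np.degrees(np.arctan2(M[1,0],M[0,0]))
    print("t",o["t"],"p",p.round(1),"ang",a.round(1),"F",o["ft_force"].round(1),"d_tool cm",(M.T@d/10).round(2),"turn",None if ang is None else round(a-ang,1), "tilt",M[:2,2].round(4))
E
python3 -c "
from h import *
go(541.4,239.9,66,40.6)"
```

```text
t 4.4 p [606.2 295.6  77.4] ang 40.1 F [ 0.1 -0.2  0.4] d_tool cm [-8.55  0.09  1.09] turn -0.5 tilt [0.006  0.0035]
```

Request:
arm_command([
  [[-2.8,0,0],-0.5],
  [[-2.8,0,0.2],0],
  [[-2.2,0,0.4],0],
  [[-0.5,0,0.3],0],
  [[0,0,0.1],0],
])

```text
t: 4.9
ee_pos: [543.6, 241.6, 69.5]
orientation: [-2.944, -1.09, -0.021]
ft_force: [0.5, 0.0, 0.2]
width: 0.2
```

```bash
python3 -c "
from h import *
go(541.4,239.9,62.5,40.6)"
```

```text
t 4.9 p [543.6 241.6  69.5] ang 40.6 F [0.5 0.  0.2] d_tool cm [-0.29 -0.02  0.69] turn 0.0 tilt [0.0119 0.0063]
```

Request:
arm_command([
  [[-0.3,0,0.3],0],
  [[0,0,0.2],0],
  [[0,0,0.15],0],
  [[0,0,0.1],0],
])

```text
t: 5.3
ee_pos: [544.7, 241.8, 62.0]
orientation: [-2.944, -1.091, -0.027]
ft_force: [0.2, -0.1, 0.3]
width: 0.4
```

Request:
arm_command([
  [[0,0,0.05],0],
])

```text
t: 5.4
ee_pos: [544.9, 242.0, 61.3]
orientation: [-2.944, -1.091, -0.027]
ft_force: [-1.6, -0.8, 2.3]
width: 0.4
```

Request:
arm_command([
  [[0,0,0.05],0],
])

```text
t: 5.5
ee_pos: [544.9, 242.0, 60.9]
orientation: [-2.944, -1.091, -0.026]
ft_force: [-2.8, -2.5, 5.4]
width: 0.5
```

Request:
arm_command([
  [[0,0,0.05],0],
])

```text
t: 5.6
ee_pos: [544.9, 242.0, 60.7]
orientation: [-2.944, -1.092, -0.026]
ft_force: [-2.5, -1.5, 6.5]
width: 0.6
```

Request:
arm_command([
  [[0,0,0.05],0],
])

```text
t: 5.7
ee_pos: [544.9, 242.0, 60.7]
orientation: [-2.944, -1.092, -0.026]
ft_force: [-2.8, -1.6, 6.8]
width: 0.3
```

c3 is firm: 6.8 N at 0.6 mm. Next, the right plate.

Request:
arm_command([
  [[0,0,-0.3],0],
  [[0,0,-1.0],0],
  [[0,0,-0.5],0],
])

```text
t: 6.0
ee_pos: [544.6, 242.0, 79.4]
orientation: [-2.944, -1.092, -0.025]
ft_force: [-0.4, -0.7, -0.3]
width: 0.8
```

```bash
python3 -c "
from h import *
go(554.3,174.7,70,21.4)"
```

```text
t 6.0 p [544.6 242.   79.4] ang 40.7 F [-0.4 -0.7 -0.3] d_tool cm [-3.66  5.73  0.9 ] turn 19.3 tilt [0.0143 0.0073]
```

Request:
arm_command([
  [[-1.8,2.8,0],0],
  [[-1.8,2.8,0.2],0],
  [[0,0,0.2],6.5],
  [[0,0,0.2],6.4],
  [[0,0,0.2],6.4],
  [[0,0,0],0],
])

```text
t: 6.6
ee_pos: [557.1, 174.7, 75.6]
orientation: [-3.084, -0.565, -0.036]
ft_force: [0.6, 0.3, -0.2]
width: 0.7
```

```bash
python3 -c "
from h import *
go(554.3,174.7,62,21.4)"
```

```text
t 6.6 p [557.1 174.7  75.6] ang 20.8 F [ 0.6  0.3 -0.2] d_tool cm [-0.29 -0.1   1.35] turn -0.6 tilt [0.0216 0.0098]
```

Request:
arm_command([
  [[-0.3,-0.1,0.4],0],
  [[0,0,0.4],0],
  [[0,0,0.3],0],
  [[0,0,0.15],0],
])

```text
t: 7.0
ee_pos: [554.3, 175.2, 63.0]
orientation: [-3.082, -0.578, -0.038]
ft_force: [0.4, -0.1, -0.7]
width: 0.5
```

Request:
arm_command([
  [[0,0,0.05],0],
])

```text
t: 7.1
ee_pos: [554.1, 175.2, 62.2]
orientation: [-3.082, -0.579, -0.038]
ft_force: [-0.7, 0.1, -0.1]
width: 0.5
```

Request:
arm_command([
  [[0,0,0.06],0],
  [[0,0,0.06],0],
])

```text
t: 7.3
ee_pos: [554.1, 175.3, 61.0]
orientation: [-3.082, -0.58, -0.037]
ft_force: [-2.0, -0.7, 4.6]
width: 0.1
```

Request:
arm_command([
  [[0,0,0.05],0],
])

```text
t: 7.4
ee_pos: [554.1, 175.3, 60.8]
orientation: [-3.082, -0.58, -0.037]
ft_force: [-1.4, -1.3, 6.1]
width: 0.5
```

Request:
arm_command([
  [[0,0,0.05],0],
])

```text
t: 7.5
ee_pos: [554.1, 175.3, 60.7]
orientation: [-3.082, -0.58, -0.037]
ft_force: [-2.7, -0.3, 5.8]
width: 0.7
```

Firm. Now c2 of the right plate, which is along the tool's -x.

Request:
arm_command([
  [[0,0,-0.3],0],
  [[0,0,-1.0],0],
  [[-2.5,0,-0.1],0],
  [[-2.8,0,0],0],
  [[-2.5,0,0.2],0],
  [[-0.7,0,0.2],0],
  [[0,0,0.2],0],
])

```text
t: 8.2
ee_pos: [475.6, 144.4, 70.5]
orientation: [-3.081, -0.581, -0.048]
ft_force: [-0.6, 0.1, 0.8]
width: 0.8
```

```bash
python3 -c "
from h import *
go(474.3,143.3,62,21.4)"
```

```text
t 8.2 p [475.6 144.4  70.5] ang 21.3 F [-0.6  0.1  0.8] d_tool cm [-0.18  0.05  0.84] turn -0.1 tilt [0.0288 0.0119]
```

Request:
arm_command([
  [[-0.1,0,0.4],0],
  [[0,0,0.3],0],
  [[0,0,0.1],0],
])

```text
t: 8.5
ee_pos: [478.6, 145.2, 62.6]
orientation: [-3.08, -0.58, -0.054]
ft_force: [0.1, 0.4, 1.0]
width: 0.4
```

Request:
arm_command([
  [[0,0,0.06],0],
  [[0,0,0.05],0],
])

```text
t: 8.7
ee_pos: [479.3, 145.6, 61.0]
orientation: [-3.08, -0.581, -0.053]
ft_force: [-2.8, -1.7, 5.5]
width: 0.5
```

Request:
arm_command([
  [[0,0,0.05],0],
])

```text
t: 8.8
ee_pos: [479.4, 145.6, 60.6]
orientation: [-3.08, -0.581, -0.053]
ft_force: [-1.9, -1.3, 8.5]
width: 0.5
```

Request:
arm_command([
  [[0,0,0.05],0],
])

```text
t: 8.9
ee_pos: [479.3, 145.6, 60.4]
orientation: [-3.08, -0.581, -0.052]
ft_force: [-3.4, -1.3, 9.1]
width: 0.3
```

Both right corners are firm, so the right plate is sound and the left plate rocks on its c2/c4 diagonal. Next is rocking the left plate: c2, then c4, then c2.

Request:
arm_command([
  [[0,0,-0.3],0],
  [[0,0,-1.5],0],
  [[0,0,-0.5],0],
])

```text
t: 9.2
ee_pos: [478.7, 145.3, 83.6]
orientation: [-3.08, -0.581, -0.051]
ft_force: [0.3, 0.4, -0.3]
width: 0.1
```

```bash
python3 -c "
from h import *
go(485.4,305.1,70,40.6)"
```

```text
t 9.2 p [478.7 145.3  83.6] ang 21.4 F [ 0.3  0.4 -0.3] d_tool cm [  6.4  -14.64   1.58] turn -19.2 tilt [0.031  0.0125]
```

Request:
arm_command([
  [[1.6,-3.7,0],0],
  [[1.6,-3.7,0],0],
  [[1.6,-3.7,0],0],
  [[1.6,-3.6,0],0],
  [[0,0,0],-6.4],
  [[0,0,0.2],-6.4],
  [[0,0,0.2],-6.4],
  [[0,0,0],0],
])

```text
t: 10.0
ee_pos: [487.1, 313.6, 82.7]
orientation: [-2.939, -1.103, -0.062]
ft_force: [-0.4, 0.7, 0.0]
width: 0.3
```

```bash
python3 -c "
from h import *
go(485.4,305.1,62,40.6)"
```

```text
t 10.0 p [487.1 313.6  82.7] ang 41.1 F [-0.4  0.7  0. ] d_tool cm [-0.76  0.5   2.05] turn 0.5 tilt [0.0362 0.0156]
```

Request:
arm_command([
  [[-0.7,0.5,1.0],-0.5],
  [[0,0,0.6],0],
])

```text
t: 10.2
ee_pos: [485.9, 305.1, 66.0]
orientation: [-2.936, -1.11, -0.064]
ft_force: [-1.1, 0.3, 0.4]
width: 0.3
```

```bash
python3 -c "
from h import *
get_image('wrist');get_image('wrist')
go(485.4,305.1,61.5,40.6)"
```

```text
t 10.3 p [486.3 305.6  66. ] ang 41.4 F [ 0.5 -1.6 -0.8] d_tool cm [-0.12 -0.02  0.45] turn 0.8 tilt [0.0374 0.0164]
```

Request:
arm_command([
  [[-0.1,0,0.35],0.8],
  [[0,0,0.1],0],
  [[0,0,0.1],0],
])

```text
t: 10.6
ee_pos: [485.7, 304.8, 60.1]
orientation: [-2.946, -1.083, -0.063]
ft_force: [-2.7, 0.9, 2.4]
width: 0.7
```

Request:
arm_command([
  [[0,0,0.08],0],
  [[0,0,0.08],0],
])

```text
t: 10.8
ee_pos: [485.4, 304.8, 58.7]
orientation: [-2.946, -1.082, -0.062]
ft_force: [-2.6, -0.3, 2.3]
width: 0.0
```

Request:
arm_command([
  [[0,0,0.07],0],
  [[0,0,0.07],0],
])

```text
t: 11.0
ee_pos: [485.3, 304.9, 57.7]
orientation: [-2.946, -1.083, -0.062]
ft_force: [-3.8, -2.1, 7.7]
width: 0.6
```

Request:
arm_command([
  [[0,0,0.07],0],
  [[0,0,0.07],0],
])

```text
t: 11.2
ee_pos: [485.3, 304.8, 57.4]
orientation: [-2.946, -1.083, -0.062]
ft_force: [-3.7, -0.6, 11.6]
width: 0.5
```

```bash
cat > hold.py <<'E'
from h import *
import sys
for i in range(int(sys.argv[1])):
    get_image('wrist');o=get_obs();print(round(o['t'],2),o['ft_force'].round(1),o['ee_pos'].round(1))
E
python3 hold.py 3
```

```text
11.25 [-3.8 -1.3  9.3] [485.4 304.9  57.4]
11.3 [-4.  -2.4 11. ] [485.3 304.9  57.4]
11.35 [-3.6 -2.4  9.4] [485.3 304.9  57.4]
```

Holding at about 10 N. I'll keep holding past 0.5 s.

```bash
python3 hold.py 10
```

```text
11.4 [-4.1 -1.8  9.3] [485.3 304.9  57.4]
11.45 [-4.5 -2.3  9.9] [485.4 304.9  57.4]
11.5 [-4.2 -2.3  9.4] [485.4 304.9  57.4]
11.55 [-4.2 -1.7 10. ] [485.3 304.9  57.4]
11.6 [-4.6 -1.1  9.7] [485.3 304.9  57.4]
11.65 [-3.4 -1.7  9.1] [485.4 304.9  57.5]
11.7 [-4.1 -1.5  9. ] [485.3 304.9  57.4]
11.75 [-4.4 -1.   9.8] [485.3 304.8  57.4]
11.8 [-4.3 -1.3  9.6] [485.3 304.9  57.4]
11.85 [-3.7 -2.2  8.4] [485.4 304.9  57.4]
```

Request:
arm_command([
  [[0,0,-0.15],0],
  [[0,0,-0.2],0],
  [[0,0,-0.5],0],
  [[0,0,-1.0],0],
  [[0,4.3,-0.4],0],
  [[0,4.3,0],0],
  [[3.0,0,0],0],
  [[3.0,0,0],0],
  [[2.6,0,0],0],
])

```text
t: 12.75
ee_pos: [609.3, 292.3, 89.6]
orientation: [-2.946, -1.082, -0.066]
ft_force: [0.8, 0.4, -0.1]
width: 0.2
```

```bash
python3 -c "
from h import *
get_image('wrist');get_image('wrist')
go(606.6,295.9,61.5,40.6)"
```

```text
t 12.85 p [610.9 294.1  90. ] ang 40.4 F [1.  0.2 0.3] d_tool cm [-0.34 -0.45  2.84] turn -0.2 tilt [0.042  0.0184]
```

Request:
arm_command([
  [[-0.3,-0.4,1.5],0],
  [[-0.1,0,0.8],0],
  [[0,0,0.2],0],
  [[0,0,0.1],0],
])

```text
t: 13.25
ee_pos: [602.6, 293.5, 61.1]
orientation: [-2.945, -1.085, -0.066]
ft_force: [2.8, 0.4, 4.5]
width: 0.5
```

Request:
arm_command([
  [[0,0,0.08],0],
  [[0,0,0.08],0],
])

```text
t: 13.45
ee_pos: [602.9, 293.5, 60.2]
orientation: [-2.945, -1.085, -0.068]
ft_force: [-1.1, 0.0, 2.9]
width: 0.6
```

Request:
arm_command([
  [[0,0,0.08],0],
  [[0,0,0.08],0],
])

```text
t: 13.65
ee_pos: [603.2, 293.5, 59.3]
orientation: [-2.945, -1.085, -0.069]
ft_force: [0.3, -1.4, 2.8]
width: 0.4
```

Request:
arm_command([
  [[0,0,0.08],0],
  [[0,0,0.07],0],
])

```text
t: 13.85
ee_pos: [603.4, 293.5, 58.5]
orientation: [-2.945, -1.085, -0.07]
ft_force: [-2.6, -0.6, 7.9]
width: 0.6
```

Request:
arm_command([
  [[0,0,0.07],0],
  [[0,0,0.07],0],
])

```text
t: 14.05
ee_pos: [603.4, 293.5, 58.2]
orientation: [-2.945, -1.085, -0.069]
ft_force: [-2.1, -0.3, 9.3]
width: 0.3
```

Request:
arm_command([
  [[0,0,0.07],0],
  [[0,0,0.07],0],
])

```text
t: 14.25
ee_pos: [603.4, 293.6, 58.2]
orientation: [-2.945, -1.085, -0.069]
ft_force: [-2.1, -1.1, 9.4]
width: 0.7
```

```bash
python3 hold.py 13
```

```text
14.3 [-2.9 -1.3  8.1] [603.4 293.6  58.2]
14.35 [-1.8 -1.9  9.1] [603.4 293.5  58.2]
14.4 [-2.7 -1.1  8.8] [603.4 293.5  58.2]
14.45 [-2.5 -1.3  8.1] [603.4 293.6  58.2]
14.5 [-2.2  0.   7.6] [603.4 293.6  58.2]
14.55 [-3.3 -1.1  9.4] [603.4 293.5  58.2]
14.6 [-2.2 -0.8  8.6] [603.4 293.5  58.2]
14.65 [-2.9 -1.5  9.6] [603.4 293.6  58.2]
14.7 [-2.6 -1.   9.2] [603.4 293.5  58.2]
14.75 [-2.3 -1.8  8.9] [603.4 293.5  58.2]
14.8 [-2.2 -0.7  7.7] [603.4 293.5  58.2]
14.85 [-2.  -0.3  9.4] [603.4 293.6  58.3]
14.9 [-2.8 -1.   8.6] [603.4 293.5  58.2]
```

Request:
arm_command([
  [[0,0,0.08],0],
  [[0,0,0.09],0],
])

```text
t: 15.1
ee_pos: [603.4, 293.5, 58.1]
orientation: [-2.945, -1.085, -0.069]
ft_force: [-3.4, -1.1, 9.8]
width: 0.1
```

```bash
python3 hold.py 12
```

```text
15.15 [-3.4 -1.8  9.8] [603.4 293.6  58.1]
15.2 [-3.3 -1.4  9.3] [603.4 293.6  58.1]
15.25 [-2.3 -1.   9. ] [603.4 293.6  58.1]
15.3 [-2.3 -1.2  9.5] [603.4 293.5  58.1]
15.35 [-3.  -1.   9.4] [603.4 293.6  58.1]
15.4 [-2.7 -1.2  9.9] [603.4 293.6  58.1]
15.45 [-3.7 -0.2  9.9] [603.3 293.5  58.1]
15.5 [-2.9 -1.2  9.7] [603.4 293.5  58.1]
15.55 [-3.2 -2.7 10.2] [603.4 293.6  58.1]
15.6 [-2.9 -1.   9.9] [603.4 293.5  58.1]
15.65 [-2.4 -1.3  9.4] [603.4 293.5  58.1]
15.7 [-2.1 -1.6 10.2] [603.4 293.5  58.1]
```

Now back to c2, going round via c3.

Request:
arm_command([
  [[0,0,-0.15],0],
  [[0,0,-0.2],0],
  [[0,0,-0.5],0],
  [[0,0,-1.0],0],
  [[-3.2,0.2,0],0],
  [[-3.2,0,0],0],
  [[-2.0,0,0],0],
  [[0,-4.2,0],0],
  [[0,-4.2,0],0],
])

```text
t: 16.6
ee_pos: [485.8, 297.4, 75.1]
orientation: [-2.949, -1.075, -0.074]
ft_force: [0.6, 0.1, -1.0]
width: 0.4
```

```bash
python3 -c "
from h import *
get_image('wrist');get_image('wrist')
go(485.4,305.1,61.5,40.6)"
```

```text
t 16.7 p [483.5 299.8  74.9] ang 40.4 F [-0.6 -0.5  0.6] d_tool cm [ 0.44 -0.3   1.35] turn -0.2 tilt [0.0421 0.0179]
```

Request:
arm_command([
  [[0.4,-0.3,0.7],0],
  [[0,0,0.3],0],
  [[0,0,0.15],0],
  [[0,0,0.1],0],
])

```text
t: 17.1
ee_pos: [487.2, 305.0, 62.5]
orientation: [-2.945, -1.085, -0.075]
ft_force: [0.1, -1.1, 0.3]
width: 0.5
```

Request:
arm_command([
  [[0,0,0.08],0],
  [[0,0,0.08],0],
])

```text
t: 17.3
ee_pos: [487.9, 304.3, 60.6]
orientation: [-2.946, -1.082, -0.074]
ft_force: [-1.8, 1.5, 2.4]
width: 0.3
```

Request:
arm_command([
  [[0,0,0.08],0],
  [[0,0,0.08],0],
])

```text
t: 17.5
ee_pos: [487.9, 304.1, 59.0]
orientation: [-2.946, -1.08, -0.073]
ft_force: [-2.7, 2.6, 3.7]
width: 0.2
```

Request:
arm_command([
  [[0,0,0.08],0],
  [[0,0,0.08],0],
])

```text
t: 17.7
ee_pos: [487.7, 304.2, 57.8]
orientation: [-2.946, -1.08, -0.073]
ft_force: [-3.3, -0.9, 8.5]
width: 0.4
```

Request:
arm_command([
  [[0,0,0.08],0],
])

```text
t: 17.8
ee_pos: [487.8, 304.2, 57.5]
orientation: [-2.946, -1.081, -0.073]
ft_force: [-3.7, -0.5, 10.9]
width: 0.4
```

Request:
arm_command([
  [[0,0,0.07],0],
])

```text
t: 17.9
ee_pos: [487.7, 304.2, 57.4]
orientation: [-2.946, -1.081, -0.073]
ft_force: [-4.5, -1.7, 11.4]
width: 0.3
```

```bash
python3 hold.py 14
```

```text
17.95 [-3.7 -0.4 10.3] [487.7 304.2  57.5]
18.0 [-3.4 -1.1 10.3] [487.7 304.2  57.5]
18.05 [-3.8 -1.4 10.3] [487.7 304.2  57.5]
18.1 [-3.7 -1.3  9.9] [487.7 304.2  57.5]
18.15 [-4.1 -0.5 10.1] [487.7 304.2  57.5]
18.2 [-4.4 -0.6 10.3] [487.7 304.2  57.5]
18.25 [-4.4 -1.5 10.7] [487.7 304.2  57.5]
18.3 [-4.3 -1.1 11.4] [487.7 304.2  57.5]
18.35 [-4.1 -0.9  9.5] [487.8 304.2  57.5]
18.4 [-3.7 -1.1  9.1] [487.7 304.2  57.5]
18.45 [-4.2 -0.4 10.6] [487.7 304.2  57.5]
18.5 [-3.9 -1.3 10.1] [487.7 304.2  57.5]
18.55 [-4.4 -0.5 10.2] [487.7 304.2  57.5]
18.6 [-4.2 -0.5  9.8] [487.7 304.2  57.5]
```

Rocking is done. I'm lifting off, and will turn by 90° for a grasp across the 35 mm sides, so the small tool tilt lies about the jaw axis.

Request:
arm_command([
  [[0,0,-0.15],0],
  [[0,0,-0.2],0],
  [[0,0,-0.5],0],
  [[0,0,-3.0],0],
  [[0,0,-4.5],0],
  [[0,0,-4.5],0],
], gripper=1)

```text
t: 19.2
ee_pos: [479.2, 299.2, 183.6]
orientation: [2.948, 1.083, 0.055]
ft_force: [0.4, 0.8, -0.2]
width: 44.9
```

```bash
python3 -c "
from h import *
get_image('wrist')
print(get_obs()['qpos'].round(2))
go(546,300.5,150,-49.4)"
```

```text
[ 0.54  0.36  1.81 -0.01  0.92 -0.16]
t 19.25 p [482.5 301.3 191.2] ang 40.3 F [2.4 0.  4.7] d_tool cm [4.6  4.1  4.38] turn 89.7 tilt [0.0425 0.0169]
```

Request:
arm_command([
  [[2.3,2.0,0],8.5],
  [[2.0,2.3,0],8.5],
  [[0,0,0],8.5],
  [[0,0,0],8.5],
  [[0,0,0],8.5],
  [[0,0,0],8.5],
  [[0,0,0],8.5],
  [[0,0,0],8.5],
  [[0,0,0],8.5],
  [[0,0,0],8.5],
  [[0,0,0],4],
])

```text
t: 20.35
ee_pos: [545.2, 290.2, 196.8]
orientation: [-2.813, 1.315, -0.055]
ft_force: [0.3, 0.9, 0.2]
width: 87.7
```

```bash
python3 - <<'E'
from h import *
get_image("wrist");get_image("wrist");go(546,300.5,150,-49.4)
o=get_obs();im=get_image("wrist")[:,:,::-1].copy();cv2.imwrite("pics/w3.png",im)
np.save("o3.npy",np.r_[o["ee_pos"],o["orientation"]])
E
```

```text
t 20.45 p [545.1 290.2 196.8] ang -49.8 F [ 0.2 -0.8 -0.9] d_tool cm [-0.81 -0.51  4.7 ] turn -0.4 tilt [0.0475 0.0176]
```

View pics/w3.png

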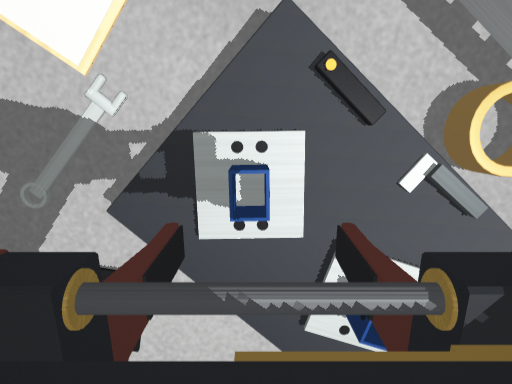

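The left foot is in clear view, with plate corners near (193,131), (305,130), (303,237) and (199,239) and the tube at (249,190). I'll cast these to refine the grasp.

```bash
python3 - <<'E'
from h import *
a=np.load("o3.npy");KT=cam("wrist",dict(ee_pos=a[:3],orientation=a[3:]))
P=cast(KT,[(193,131),(305,130),(303,237),(199,239)],61)[:,:2];print(P.round(1).tolist(),P.mean(0))
for i in range(4):
    e=P[(i+1)%4]-P[i];print(np.linalg.norm(e).round(1),(np.degrees(np.arctan2(e[1],e[0]))%90).round(1))
im=cv2.imread("pics/w3.png");h,s,v=cv2.split(cv2.cvtColor(im,cv2.COLOR_BGR2HSV))
m=((h>100)&(h<130)&(s>90)).astype(np.uint8);m[:,:220]=0;m[:,280:]=0;m[:150]=0;m[225:]=0
print(rects(m,KT,106,300), cv2.boundingRect(m))
print(cast(KT,[(230,166),(270,166),(268,207),(232,207)],106).mean(0))
get=get_obs();go(546,300.5,74.5+50-50+3,-49.4)
E
```

```text
[[552.6, 377.9], [623.4, 295.5], [540.5, 223.7], [469.2, 305.8]] [546.42223495 300.72647264]
108.6 40.7
109.6 40.9
108.8 41.0
110.2 40.8
[(array([249., 193.]), ((547.344482421875, 302.2319641113281), (49.50418472290039, 34.779197692871094), 40.55620193481445))] (228, 165, 42, 57)
[552.56449674 305.24766684 106.        ]
t 20.5 p [545.2 290.3 196.9] ang -49.7 F [-0.3 -0.8 -0.3] d_tool cm [-0.93 -0.15 11.95] turn -0.3 tilt [0.0476 0.0178]
```

Request:
arm_command([
  [[-0.8,-0.2,0],0],
  [[0,0,4.0],0],
  [[0,0,3.5],0],
])

```text
t: 20.8
ee_pos: [548.5, 302.1, 125.8]
orientation: [-2.813, 1.293, -0.066]
ft_force: [0.4, 0.3, -0.8]
width: 87.7
```

```bash
python3 - <<'E'
from h import *
get_image("wrist");get_image("wrist");go(547,301,66,-49.2)
E
```

```text
t 20.9 p [546.  300.7 122.5] ang -49.4 F [-0.9 -0.8  0.1] d_tool cm [-0.06  0.19  5.65] turn -0.2 tilt [0.0502 0.0193]
```

Request:
arm_command([
  [[0,0.2,3.0],0],
  [[0,0,1.7],0],
])

```text
t: 21.1
ee_pos: [548.7, 302.2, 78.1]
orientation: [-2.816, 1.292, -0.063]
ft_force: [-0.0, -0.3, -0.3]
width: 88.1
```

```bash
python3 - <<'E'
from h import *
get_image("wrist");get_image("wrist");go(547,301,66,-49.2)
E
```

```text
t 21.2 p [549.1 302.3  78.1] ang -49.3 F [-0.3 -0.2  0.1] d_tool cm [-0.07  0.31  1.19] turn -0.1 tilt [0.0544 0.0216]
```

Request:
arm_command([
  [[-0.1,0.3,0.8],0],
  [[0,0,0.3],0],
])

```text
t: 21.4
ee_pos: [548.3, 302.3, 69.1]
orientation: [-2.814, 1.29, -0.066]
ft_force: [-0.0, -0.1, 0.4]
width: 87.7
```

```bash
python3 - <<'E'
from h import *
get_image("wrist");get_image("wrist");go(547,301,66,-49.2)
E
```

```text
t 21.5 p [548.9 302.6  69.5] ang -49.3 F [-0.8 -0.3 -0.5] d_tool cm [-0.01  0.27  0.34] turn -0.1 tilt [0.0588 0.024 ]
```

Request:
arm_command([
  [[0,0.3,0.2],0],
], gripper=0)

```text
t: 21.6
ee_pos: [547.6, 301.2, 68.4]
orientation: [-2.811, 1.289, -0.069]
ft_force: [0.6, -0.1, -0.5]
width: 82.7
```

```bash
python3 - <<'E'
from h import *
for i in range(14):
    get_image("wrist");o=get_obs()
    if i%3==1: print(o["t"],o["width"].round(1),o["ft_force"].round(1),o["ee_pos"].round(1))
go(547,301,66,-49.2)
E
```

```text
Traceback (most recent call last):
AttributeError: 'float' object has no attribute 'round'
```

```bash
python3 - <<'E'
from h import *
for i in range(12):
    get_image("wrist");o=get_obs()
    if i%3==1: print(o["t"],o["width"],o["ft_force"].round(1),o["ee_pos"].round(1))
go(547,301,66,-49.2)
E
```

```text
21.8 67.2498944377724 [0.3 0.2 0.4] [546.9 300.7  67.7]
21.95 55.4854415486169 [-0.2  1.5  0.4] [546.9 300.7  67.5]
22.1 43.55101624820656 [-0.1  0.2 -0.2] [546.8 300.7  67.4]
22.25 35.02171131356343 [-0.3 -0.7  0.9] [546.7 300.8  67.4]
t 22.3 p [546.7 300.8  67.4] ang -49.3 F [-0.6  0.3  0.7] d_tool cm [-0.   -0.02  0.14] turn -0.1 tilt [0.0587 0.0242]
```

Gripped at 35.0 mm, as it should be. Lifting now.

Request:
arm_command([
  [[0,0,-0.2],0],
  [[0,0,-0.5],0],
  [[0,0,-1.5],0],
  [[0,0,-3],0],
])

```text
t: 22.7
ee_pos: [539.2, 297.0, 115.6]
orientation: [-2.823, 1.294, -0.055]
ft_force: [0.8, 0.6, -6.4]
width: 35.0
```

```bash
python3 - <<'E'
from h import *
get_image("wrist");get_image("wrist");o=get_obs();print(o["width"],o["moment"].round(2));go(544,-200,190,-49.2)
im=get_image("side")[:,:,::-1];cv2.imwrite("pics/s1.png",cv2.resize(im[90:230,120:330],None,fx=3,fy=3))
E
```

```text
35.10104870509824 [-0.01  0.08  0.05]
t 22.8 p [543.  299.1 120.7] ang -49.3 F [ 1.5  0.4 -5.2] d_tool cm [38.04 32.05 -8.07] turn -0.1 tilt [0.0573 0.0232]
```

View pics/s1.png

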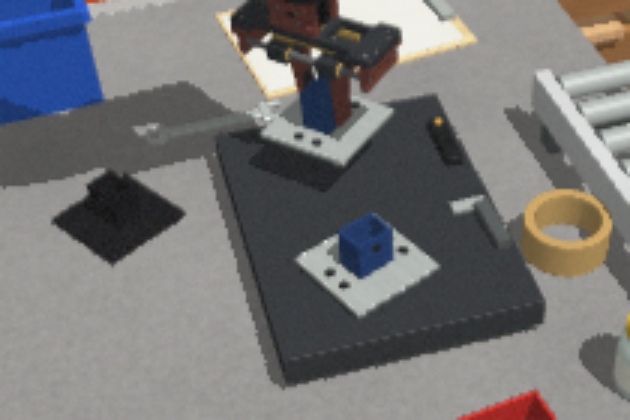

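The foot hangs level from the gripper, with the wrist reading about 5.5 N. The neighbouring foot stands undisturbed. Lifting higher, then carrying it over.

Request:
arm_command([
  [[0,0,-3.5],0],
  [[0.5,0.4,-3.5],0],
  [[1.5,1.3,0],0],
  [[2.9,2.4,0],0],
  [[3.2,2.7,0],0],
  [[3.2,2.7,0],0],
  [[3.2,2.7,0],0],
  [[3.2,2.7,0],0],
  [[3.2,2.7,0],0],
  [[3.2,2.7,0],0],
  [[3.2,2.7,0],0],
  [[3.2,2.7,0],0],
  [[3.0,2.5,0],0],
  [[2.0,1.7,0],0],
  [[1.0,0.8,0],0],
])

```text
t: 24.35
ee_pos: [537.6, -196.6, 167.5]
orientation: [-2.826, 1.286, -0.047]
ft_force: [0.6, 0.1, -5.2]
width: 35.0
```

```bash
python3 - <<'E'
from h import *
get_image("wrist");get_image("wrist");o=get_obs();print(o["width"],o["moment"].round(2));go(544,-200,80,-49.2)
im=get_image("top")[:,:,::-1];cv2.imwrite("pics/t1.png",cv2.resize(im[130:280,100:370],None,fx=2.9,fy=2.9))
im=get_image("side")[:,:,::-1];cv2.imwrite("pics/s2.png",cv2.resize(im[130:330,160:360],None,fx=3,fy=3))
E
```

```text
34.60223006453452 [-0.02  0.18 -0.  ]
t 24.45 p [ 537.8 -195.8  167.6] ang -49.0 F [-0.8  0.7 -5.8] d_tool cm [0.62 0.21 8.76] turn 0.2 tilt [0.0425 0.0212]
```

View pics/s2.png

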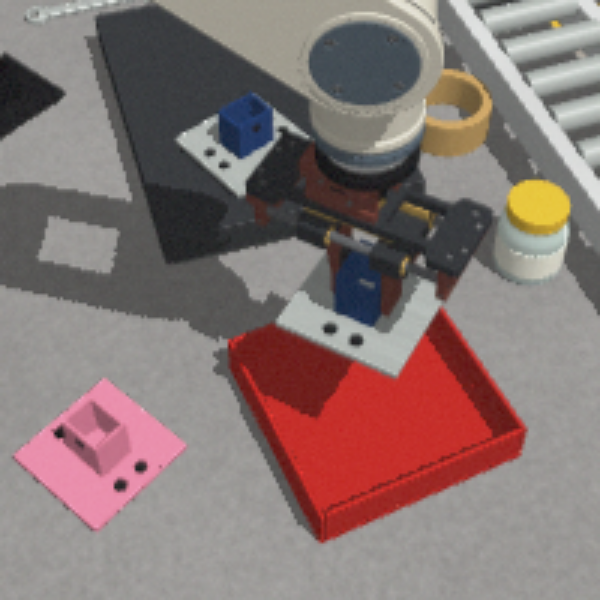

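View pics/t1.png

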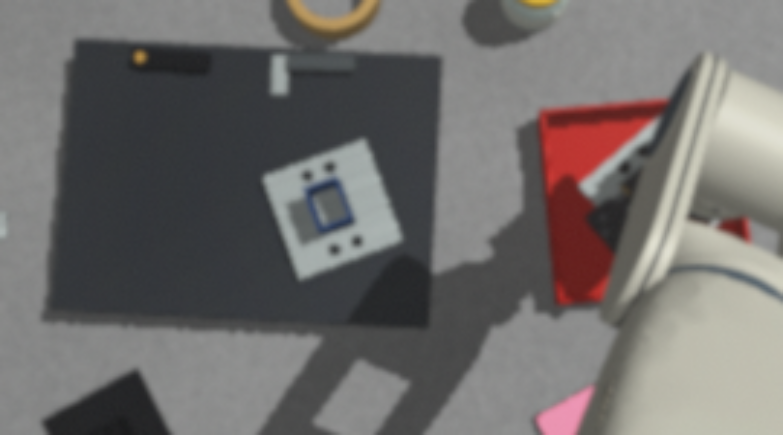

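The pictures show the plate hanging over the tray, the sound plate unmoved at the same pixels, and the other things in place. Lowering now.

Request:
arm_command([
  [[0.6,0.1,2],0],
  [[0,0,3.5],0],
  [[0,0,2.5],0],
])

```text
t: 24.85
ee_pos: [548.1, -194.0, 89.9]
orientation: [-2.827, 1.277, -0.058]
ft_force: [-0.1, -0.2, -6.5]
width: 35.1
```

```bash
python3 - <<'E'
from h import *
get_image("wrist");get_image("wrist");o=get_obs();print(o["width"]);go(545,-199,24,-49.2)
E
```

```text
35.16544345449767
t 24.95 p [ 546.2 -193.3   88.2] ang -48.6 F [-0.3  0.6 -5.2] d_tool cm [0.26 0.78 6.4 ] turn 0.6 tilt [0.0451 0.0219]
```

Request:
arm_command([
  [[0.2,0.6,2.0],0],
  [[0.1,0.3,1.8],0],
  [[0,0,1.0],0],
])

```text
t: 25.25
ee_pos: [546.9, -198.2, 42.8]
orientation: [-2.83, 1.27, -0.058]
ft_force: [0.3, -0.1, -5.5]
width: 34.9
```

```bash
python3 - <<'E'
from h import *
get_image("wrist");get_image("wrist");o=get_obs();print(o["width"]);go(545,-199,24,-49.2)
im=get_image("side")[:,:,::-1];cv2.imwrite("pics/s3.png",cv2.resize(im[180:330,200:360],None,fx=4,fy=4))
E
```

```text
34.712164629594945
t 25.35 p [ 546.5 -198.    42.5] ang -48.4 F [ 0.2  0.5 -5.1] d_tool cm [-0.05  0.27  1.84] turn 0.8 tilt [0.0486 0.0212]
```

View pics/s3.png

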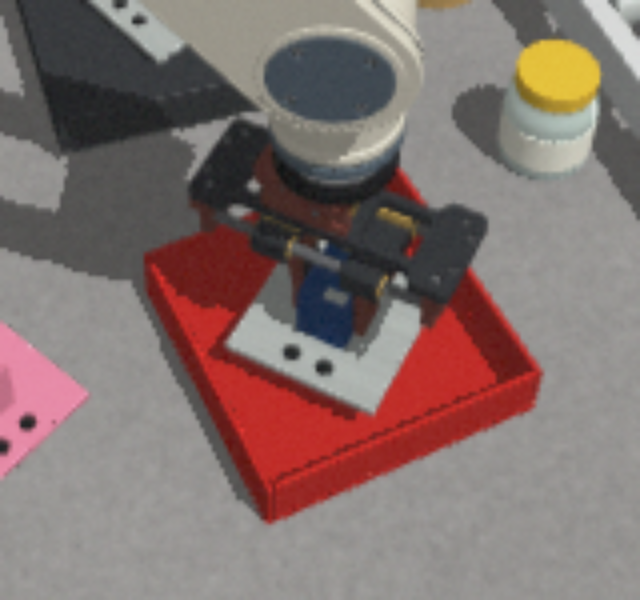

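The plate is inside the tray near its middle, about 2 cm above the floor. I'll lower it slowly to contact.

Request:
arm_command([
  [[0,0.2,0.8],0],
  [[0,0,0.4],0],
  [[0,0,0.2],0],
])

```text
t: 25.7
ee_pos: [548.3, -199.6, 31.2]
orientation: [-2.83, 1.269, -0.065]
ft_force: [0.3, -0.4, -5.3]
width: 34.8
```

Request:
arm_command([
  [[0,0,0.1],0],
  [[0,0,0.1],0],
])

```text
t: 25.9
ee_pos: [548.6, -199.8, 29.4]
orientation: [-2.83, 1.269, -0.066]
ft_force: [-0.2, 0.4, -5.7]
width: 34.9
```

Request:
arm_command([
  [[-0.1,0.2,0.2],0],
  [[-0.1,0,0.15],0],
])

```text
t: 26.1
ee_pos: [546.1, -199.7, 25.8]
orientation: [-2.83, 1.269, -0.067]
ft_force: [-0.0, -0.5, -6.1]
width: 35.0
```

Request:
arm_command([
  [[0,0,0.1],0],
  [[0,0,0.1],0],
])

```text
t: 26.3
ee_pos: [546.0, -199.8, 23.7]
orientation: [-2.83, 1.269, -0.066]
ft_force: [-3.3, -2.1, 6.6]
width: 34.8
```

Request:
arm_command([
  [[0,0,0.05],0],
])

```text
t: 26.4
ee_pos: [546.0, -199.8, 23.7]
orientation: [-2.83, 1.269, -0.066]
ft_force: [-3.0, 0.3, 5.2]
width: 34.9
```

```bash
python3 hold.py 3
```

```text
26.45 [-3.5 -0.1  3.5] [ 546.  -199.8   23.7]
26.5 [-2.9 -0.7  4. ] [ 546.  -199.8   23.7]
26.55 [-3.1 -0.9  4.7] [ 546.  -199.8   23.7]
```

Request:
arm_command([
  [[0,0,0],0],
  [[0,0,0],0],
  [[0,0,0],0],
  [[0,0,0],0],
  [[0,0,0],0],
], gripper=0.8)

```text
t: 27.05
ee_pos: [548.5, -200.5, 24.5]
orientation: [-2.829, 1.269, -0.075]
ft_force: [0.9, -0.1, 0.1]
width: 69.4
```

```bash
python3 - <<'E'
from h import *
o=get_obs();print(o["width"]);go(545,-199,24,-49.2)
E
```

```text
69.41984812824043
t 27.05 p [ 548.5 -200.5   24.5] ang -48.4 F [ 0.9 -0.1  0.1] d_tool cm [-0.35  0.16  0.03] turn 0.8 tilt [0.0603 0.0164]
```

Request:
arm_command([
  [[0,0,-1.0],0],
  [[0,0,-3],0],
  [[0,0,-4.5],0],
  [[0,0,-4.5],0],
  [[0,0,-3],0],
  [[-4,-2,-1],0],
  [[-4,-2,0],0],
  [[-4,-2,0],0],
  [[-4,-2,0],0],
  [[-2,-1,0],0],
  [[0,0,0],0],
])

```text
t: 28.15
ee_pos: [485.0, -4.6, 208.8]
orientation: [-2.824, 1.274, -0.09]
ft_force: [0.6, -0.5, 0.5]
width: 70.2
```

```bash
python3 - <<'E'
from h import *
get_image("wrist");get_image("wrist");go(545,-199,200)
im=get_image("top")[:,:,::-1];cv2.imwrite("pics/t2.png",im)
im2=get_image("side")[:,:,::-1];cv2.imwrite("pics/s4.png",im2)
E
```

```text
t 28.25 p [486.1  -6.5 208.7] ang -48.7 F [-0.  -0.4 -0.1] d_tool cm [18.31  8.35  1.01] turn None tilt [0.0708 0.0143]
```

View pics/t2.png

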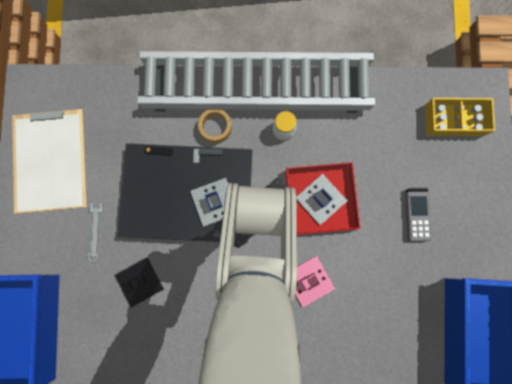

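View pics/s4.png

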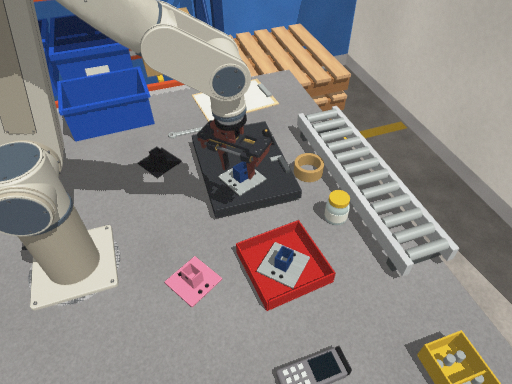

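The foot stands flat in the tray at (322,199) px, where the tray's middle is. The sound foot is still at (213,202), and everything else is where it was. The gripper is clear, so I'm handing in.

```bash
python3 - <<'E'
from h import *
im=cv2.imread("pics/t2.png");a=cv2.imread("pics/top0.png");KT=cam("top")
h,s,v=cv2.split(cv2.cvtColor(im,cv2.COLOR_BGR2HSV))
m=((v>130)&(s<70)).astype(np.uint8);m[:165]=0;m[232:]=0;m[:,:294]=0;m[:,352:]=0
m=cv2.morphologyEx(m,cv2.MORPH_CLOSE,np.ones((3,3)));print(rects(m,KT,16,300))
print("max diff around sound plate left part:",cv2.absdiff(im,a)[175:230,188:215].max())
print(close_job())
E
```

```text
[(array([310., 204.]), ((533.6494750976562, -179.01919555664062), (128.58120727539062, 185.0223846435547), 28.832902908325195))]
max diff around sound plate left part: 23
the job is handed in; nothing more can be done
None
```

I identified the left foot (around x 546, y 300) as the bowed one, rocked it, and set it in the red tray. The job is handed in, at about 28 s on the robot's clock; no verdict was reported.

**Feeling for the rock:**

| Plate | Corner | Result |
|---|---|---|
| Left | c4 | gave way 3 mm at under 6 N: loose |
| Left | c3 | firm, 6.8 N at 0.6 mm |
| Right | c1 | firm, about 6 N |
| Right | c2 | firm, about 9 N |

I pressed two neighbouring corners on each plate rather than all eight. Any neighbouring pair would include a loose corner on a bowed plate.

**Rocking:** I pressed c2, then c4, then c2 again. Each was held at its stop for more than 0.5 s at about 8 to 11 N. The highest reading was 11.6 N.

**Placing:** I gripped the post across its 35 mm sides and carried the foot over. I lowered it until the tray floor carried it, which put about 10 to 12 N on the floor for a moment, and let go.

**Last checks:**
- The top and side pictures show the foot upright in the middle of the tray. The sound foot and everything else look unmoved, and the gripper was clear and high.
- My final numeric check of the foot's position in the tray failed: its mask also took in the arm and gave a meaningless rectangle. The centring therefore rests on the pictures and on the release pose, about (546, -200) against a tray centre of about (544, -200).
- The tool drifted to about 4° of tilt over the run. I could not correct that with the moves available.

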